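# Dock the wash timer and wind it to seven clicks

### The arm

A 6-joint arm with a two-finger parallel gripper is mounted at the origin on a cart in front of the work surface, level with it; the furniture and walls round the work are solid. World frame = base frame: x ahead of the robot, y to its left, z up, the work surface at z = 0. Lengths are in m, angles in rad, forces in N, time in s.
With the tool pointing down it reaches from about 0.35 to 0.975 m from the base axis. Payload 4.9 kg.
Tool frame: the origin (TCP) lies on the front face of the gripper's body, between the roots of the fingers; the fingertips stand ctrl.finger_overhang ahead of it and the grasp point (between the pads) lies 54 mm ahead of it (ctrl.finger_overhang is the distance from the TCP to the fingertips, in m); z points along the fingers, y is the line along which they close (so a half turn about z gives the same grasp; the last joint's range is limited). The gripper opens to 85 mm and grips with 20 to 120 N. Pads are 22 mm wide; open, the fingers measure 114 mm over their backs; the gripper's body (76 mm by 85 mm) begins 54 mm behind the grasp point. The pads swing forward as they close: fully open they stand 13 mm farther back than shut.
Start: joints at [1.071, 0.053, 1.613, -0, 1.476, -0.119], TCP at [0.232, 0.58, 0.304] pointing down, gripper open.
Joint ranges: [-3.01, 3.01], [-1.01, 2.22], [0.06, 2.58], [-1.02, 4.17], [0.09, 2.62], [-3.14, 3.14]. Speed limits (rad/s): [2.57, 2.57, 3.14, 3.14, 3.14, 3.14].

### API

Orientations are given as a rotation vector (axis times angle).
In Python, from station import ctrl, vision gives the robot as it stands. The module is installed in compiled form; this text tells all that it offers.
- The arm moves only by the tool drive_tool, never from a script. Its argument "rows" is a list of rows, each a list of 2 entries, a list of its own where there are three numbers: the shift along the tool's x, y, z in m, then the turn about the tool's z in rad. A call has 1 to 10 rows; each row shifts and turns the commanded pose from where the row before left it, along the tool's axes as they then stand; what a row does not reach is not made up. A row lasts 1/10 s, in which the tool goes at most 50 mm and 8.59 degrees, less where a joint would pass 70% of its speed; a pose out of reach is approached as far as the arm can. A call with a gripper value outside its range is refused whole. "jaw" is the closure, from 0 (fully open) to 1 (shut), set as the call begins (left out, the last holds). The fingers move at their own pace and stop on an object; "grip_force" is the grip in N (left out, the last holds). Time passes only in rows, so rows that do not move let the fingers close. It gives the time, the measured TCP pose, the force, the opening and the grip force at its end, in the units of the state.
- ctrl.get_obs(): the state, without advancing time (a new reading comes with each control period).
- vision.get_image(name): name is "scene" or "top"; returns a dict with "image" (400x640x3 uint8, blue, green, red), "vertical_fov" (degrees; the focal length in pixels is half the picture's height over the tangent of half this angle, whatever the lens; pixels are square), "cx", "cy" (the principal point, pixels), "dist_coeffs" ([k1, k2, p1, p2, k3] as OpenCV has them; the pictures are not rectified), "R" (3x3) and "t" (3): a world point X has camera coordinates R X + t. Camera axes: x right, y down, z forward; pixel columns grow to the right and rows downward; lengths in m; the calibration is good to about 2 mm. A picture is of the moment at which its call begins. There is no depth.
- ctrl.finish_job(): hands the job in; it is judged then, once.
The state is a dict: "t": time; "q": joint angles; "dq": joint speeds; "effort": joint torques, N m; "tool_pos": TCP position; "tool_rot": TCP orientation; "contact_force": force on the tool from outside, world axes, zero at the start; "wrist_torque": the same for the moment, N m; "opening": finger opening in m; "grip_force": force on a finger pad.
Only numpy, scipy, OpenCV 4.12 (cv2) and the standard library are available. Lean on these libraries where they do the work, as an engineer would, in place of code of your own. Each camera call takes 0.05 s, during which the arm holds its last target. There are 200 camera calls.

### The job

Set the wash timer going: first put the white timer gently down into its dark metal holder (either way round), then take it by its dial and wind the dial clockwise, click by click, until it rests on the seventh mark after the long 'off' mark, without clicking past the seventh. The marks go clockwise round the dial, one click each, and the dial now stands somewhere short of the seventh, so look or count. Leave the timer level in the holder and let go of it, and do not push the other things about.

Things in the scene. Friction and masses are not known exactly. Their poses are not given: they have to be found in the camera images.
- wash_timer: Loose white wash timer, upright: a rectangular housing 108 mm long (x), 60 mm wide (y), 34 mm high, 0.3 kg, with a grey dial on the middle of its top (dial's top 65 mm above the underside). Origin: centre of its underside, z up. Grip the housing across its 60 mm width, fingers straddling the dial. 12 dark marks ring the dial, 30 degrees apart: the long thick one, toward +x, is off.
- dial (a joint): Dial, rad: 0 = pointer at the long off mark; grows clockwise seen from above. A spring catch clicks it in every 30 degrees (0.5236 rad), so it rests only on marks: first 0.524, seventh 3.665, end stop at the eleventh, 5.760. About 0.08 N m takes it over a click; let go between two marks it drops into the nearer. It starts on the first, second or third mark.
- dial_grip (a point): Point on the dial's axis, 55 mm above the timer's underside, 10 mm below the dial's top; turns with the dial. The grip is an upright bar 14 mm thick (this point's y), 40 mm long (x), 27 mm high, on a 41 mm round skirt whose top is 39 mm above the timer's underside. The rounded end with a white line on top is the pointer, toward +x of this point.
- holder: Fixed holder: a dark metal tray 122 mm long (x), 74 mm wide (y) with a 6 mm floor plate; left or right of the robot, at some yaw. Pocket 114 x 66 mm: 3 mm play each side of the timer. Full-width end walls and 16 mm long side lips at the corners, flared at the top, 23 mm above the worktop; the middle 84 mm of the long sides is open for fingers. Origin: centre of its underside, z up.
- holder_seat (a point): Centre of the holder's inner floor, 6 mm above the worktop, axes as the holder; the timer's origin comes here, its x axis along the holder's x, either way round.
- masking_tape: Bystander: a roll of beige masking tape lying flat, 96 mm across, 25 mm high; to be left where it is.
- thread_spool: Bystander: a spool of white thread standing upright, 29 mm across, 40 mm high; to be left where it is.
- remote: Bystander: a black remote control lying flat, 192x48x19 mm; to be left where it is.
- wood_peg: Bystander: a small wooden clothes peg, 72x15x12 mm; to be left where it is.
- scrub_brush: Bystander: a grey scrubbing brush with a bow handle, 155x61x91 mm; to be left where it is.
- spray_can: Bystander: a spray can with an orange cap, 66 mm across, 189 mm high; to be left where it is.
Not all that is in view belongs to the job. What is shaped like the wash_timer but green or pink is not meant.

How it is judged:
On the way, in this order (a step that is already met when the one before it is completed fails the run):
1. the timer sits flat in its holder (horizontal distance between wash_timer and holder_seat below 0.008 m and z of wash_timer in the frame of holder_seat between -0.003 and 0.003 m and angle between wash_timer's own z axis and vertical below 0.06 rad and angle between the x axis of wash_timer and the x axis of holder, either way round below 0.15 rad), for 0.2 s.
2. the dial is on the seventh mark, with the timer in the holder (all of step 1 and value of joint dial between 3.50811 and 3.82227 rad), for 0.3 s.
At the end, for the whole second after the job is handed in: The timer sits flat in the holder (within 8 mm of its centre, 3 mm in height, upright, its length along the holder's within 0.15 rad, either way round), its dial rests on the seventh mark (within 0.3 of a click), and all is at rest (all of step 2 and linear speed of wash_timer below 0.02 m/s and velocity of joint dial between -0.1 and 0.1 rad/s); the robot touches nothing.
It fails at once if the dial was wound past the seventh mark, into the eighth click (value of joint dial above 3.97935 rad).
It fails at once if the timer was dropped or slammed into the holder (over 80 N) (contact force between wash_timer and holder above 80 N).
It fails at once if a bystander was pushed more than 40 mm or knocked over (distance of any of masking_tape, thread_spool, remote, wood_peg, scrub_brush, spray_can from where it was at the start of the episode above 0.04 m or angle between any of masking_tape, thread_spool, remote, wood_peg, scrub_brush, spray_can's own z axis and vertical above 0.5 rad).
It also fails if it takes over 67 s, if anything falls off the work surface, if the arm or the gripper's body presses on something with over 40 N, if the wrist force passes 120 N, or if a joint passes its speed limit or range.

## Working session

There is one attempt and no reset: what is moved stays moved. The work goes in short steps, Python scripts to look and compute and a tool call to move; the robot and the scene stay as the last step left them, time stands still between calls to the robot, and variables do not carry over. Pictures are saved under pics/ and viewed, at most 10 in all, crops included, and the job is handed in when it is done.

Besides the shell and the picture viewer there is one more tool, called after "Call:" as name(argument=value, ...), one argument or row to a line, values as JSON. drive_tool: Moves the arm, as the interface text tells. Its arguments: {"type":"object","properties":{"rows":{"type":"array","items":{"type":"array"}},"jaw":{"type":"number"},"grip_force":{"type":"number"}},"required":["rows"]}

```bash
mkdir -p pics
cat > h.py <<'E'
import numpy as np, cv2
from station import ctrl, vision
def cam(n):
    d=vision.get_image(n); f=200/np.tan(np.radians(d["vertical_fov"])/2)
    d["K"]=np.array([[f,0,d["cx"]],[0,f,d["cy"]],[0,0,1.]]); d["D"]=np.array(d["dist_coeffs"],float); d["R"]=np.array(d["R"]);d["t"]=np.array(d["t"]); return d
def ray(d,uv,z):
    uv=np.array(uv,float).reshape(-1,1,2)
    n=cv2.undistortPoints(uv,d["K"],d["D"]).reshape(-1,2)
    n=np.c_[n,np.ones(len(n))]@d["R"]; c=-d["R"].T@d["t"]
    return c+n*((z-c[2])/n[:,2])[:,None]
def proj(d,X):
    return cv2.projectPoints(np.array(X,float).reshape(-1,1,3),cv2.Rodrigues(d["R"])[0],d["t"],d["K"],d["D"])[0].reshape(-1,2)
E
python3 - <<'E'
from h import *
for n in("scene","top"):
    d=cam(n); cv2.imwrite(f"pics/{n}0.png",d["image"]); print(n,-d["R"].T@d["t"],d["R"].round(2).tolist())
o=ctrl.get_obs(); print(o, ctrl.finger_overhang)
E
```

```text
scene [ 0.01187581 -0.49522504  1.11260739] [[0.82, -0.57, 0.01], [-0.44, -0.64, -0.63], [0.36, 0.51, -0.78]]
top [0.14553798 0.03382373 1.8314405 ] [[0.33, -0.94, 0.0], [-0.92, -0.33, -0.22], [0.21, 0.07, -0.98]]
{'t': 0.1, 'q': array([ 1.07100107e+00,  5.33257390e-02,  1.61416729e+00, -4.64074466e-06,
        1.47596516e+00, -1.19004414e-01]), 'dq': array([-0.00122554, -0.00185008, -0.00311089,  0.00083696, -0.00141933,
       -0.00144969]), 'effort': array([ 4.47018056e-05, -3.94903314e+01, -3.71364427e+01, -1.21089074e-04,
        3.94122937e-03,  1.00517823e-06]), 'tool_pos': array([0.23208256, 0.57985568, 0.30275785]), 'tool_rot': array([-5.94429978e-01, -3.08426791e+00,  2.79293019e-03]), 'contact_force': array([0.08173838, 0.15441006, 0.43946845]), 'wrist_torque': array([-0.00632338, -0.02570342,  0.00276042]), 'grip_force': 0.0, 'opening': 0.08511175601981891} 0.0726
```

View pics/top0.png

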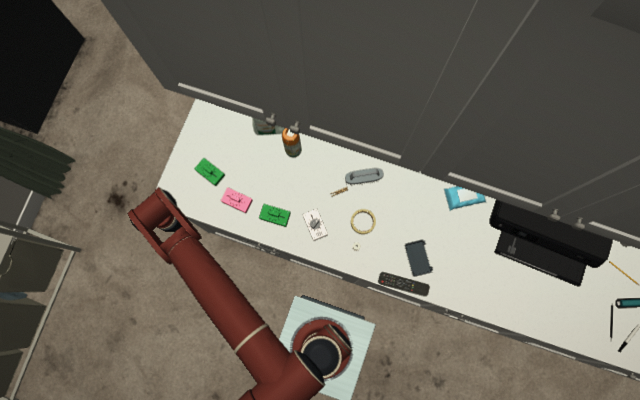

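View pics/scene0.png

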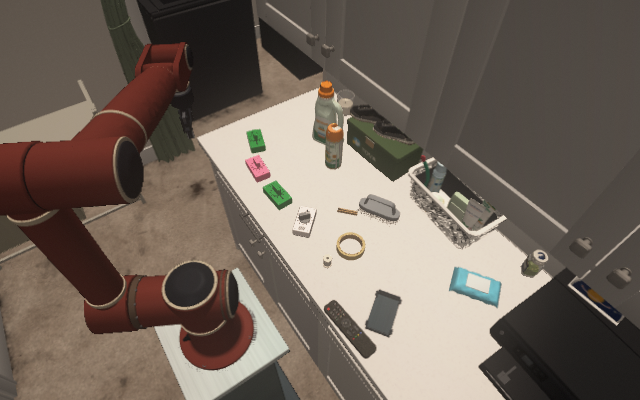

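The white timer is at top (315,224) / scene (305,220). The dark holder is at top (418,258) / scene (384,312), with the remote beside it at top (404,283).

Run:
```python
from h import *
out=[]
for n,c,s in(("top",(315,224),1),("scene",(305,220),1),("top",(418,258),1),("scene",(384,312),1)):
    d=cv2.imread(f"pics/{n}0.png"); u,v=c
    out.append(cv2.resize(d[v-24:v+24,u-32:u+32],None,fx=6,fy=6,interpolation=cv2.INTER_CUBIC))
cv2.imwrite("pics/crop.png",np.vstack([np.hstack(out[:2]),np.hstack(out[2:])]))
for n,c in(("top",(418,258)),("scene",(384,312))):
    d=cam(n);g=cv2.cvtColor(d["image"],6)
    m=(g<110).astype(np.uint8); nl,l,st,ce=cv2.connectedComponentsWithStats(m)
    k=l[c[1],c[0]]; print(n,st[k])
    p=np.argwhere(l==k)[:,::-1].astype(float)
    for z in(0.006,0.023):
        w=ray(d,p,z)[:,:2]*1000
        r=cv2.minAreaRect(w.astype(np.float32)); print(z,r)
```

```text
top [405 240  28  36 637]
0.006 ((436.0037841796875, -233.79579162597656), (126.90508270263672, 78.31404113769531), 33.22171401977539)
0.023 ((433.29876708984375, -231.3035125732422), (125.7232437133789, 77.58473205566406), 33.22170639038086)
scene [ 365  290   36   47 1022]
0.006 ((438.2206115722656, -231.08224487304688), (132.55032348632812, 78.75830078125), 33.48222351074219)
0.023 ((431.6710205078125, -235.1400909423828), (130.5140380859375, 77.54840850830078), 33.482234954833984)
```

View pics/crop.png

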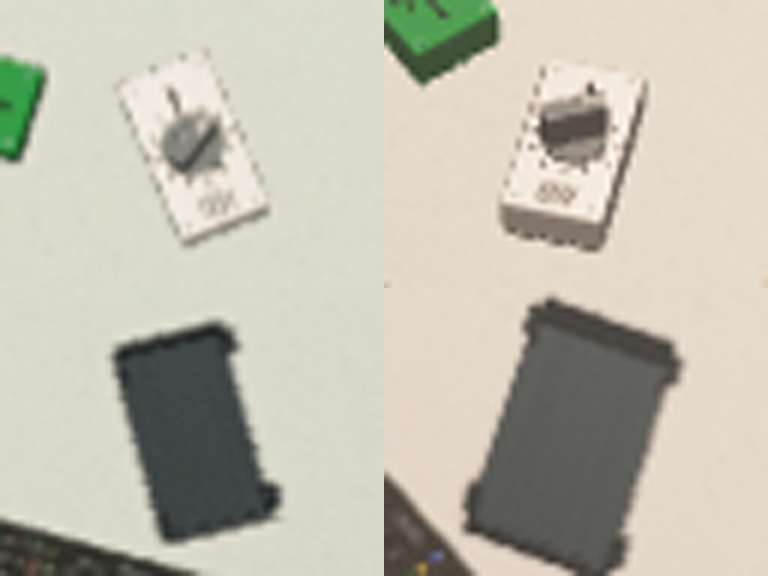

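The first row shows the timer with its off mark toward the upper left in the top crop at (172,97). The dial bar runs (178,165) to (215,125), so the pointer is about 60° clockwise. The second row shows the tray clearly.

Run:
```python
from h import *
T={"top":((283,200),[(118,87),(205,52),(268,208),(185,240)],[(172,97),(190,147)],[(180,166),(216,125)]),
 "scene":((273,196),[(158,62),(261,77),(221,222),(118,205)],[(206,88),(190,145)],[(156,113),(222,97)])}
for n,(o,c,m,b) in T.items():
    d=cam(n); f=lambda p:(np.array(p)+.5)/6-.5+o
    w=ray(d,f(c),.034)[:,:2]*1000
    a=(w[0]+w[1]-w[2]-w[3])/2; s=(w[0]-w[1]+w[3]-w[2])/2
    print(n,w.mean(0),np.linalg.norm(a),np.linalg.norm(s),np.degrees(np.arctan2(a[1],a[0])),np.degrees(np.arctan2(s[1],s[0])))
    q=ray(d,f(m[:1]),.034)[0,:2]*1000-w.mean(0);print("off",np.degrees(np.arctan2(q[1],q[0])))
    q=ray(d,f(b),.065)[:,:2]*1000;print(q.mean(0));q=q[1]-q[0];print("bar",np.degrees(np.arctan2(q[1],q[0])))
    # mask whiter
    im=d["image"].astype(int); k=np.zeros(im.shape[:2],bool)
    u,v=map(int,f([(190,145)])[0]); 
    print(im[v-40:v-36,u+20:u+23].reshape(-1,3).mean(0), im[tuple(int(x) for x in f([(200,75)])[0][::-1])])
o=ctrl.get_obs()
from scipy.spatial.transform import Rotation as R
print(R.from_rotvec(o["tool_rot"]).as_matrix().round(3),o["tool_pos"],o["t"])
```

```text
top [423.08885657 175.83089488] 106.65760630133634 57.39477736720728 42.2226098563527 131.28697222637308
off 43.30795303686328
[419.64984195 171.13295424]
bar -21.290675268151322
[205.66666667 219.58333333 219.08333333] [225 234 239]
scene [423.39210256 173.96349399] 104.45330728554269 60.55866657634717 43.83143844203285 134.65819498375558
off 42.316092985726996
[424.60559951 175.24723787]
bar -17.58578878836659
[204.58333333 219.91666667 230.83333333] [220 232 242]
[[-0.928  0.372 -0.   ]
 [ 0.372  0.928 -0.001]
 [ 0.    -0.001 -1.   ]] [0.23221249 0.58006796 0.30346744] 0.3
```

Call:
drive_tool(
  rows=[
    [[0, 0, 0], 0.144],
    [[0, 0, 0], 0.144],
    [[0, 0, 0], 0.144],
    [[0, 0, 0], 0.144],
    [[0, 0, 0], 0.144],
    [[0, 0, 0], 0.144],
    [[0, 0, 0], 0.144],
  ],
  jaw=0,
  grip_force=60,
)

```text
t: 1.0
tool_pos: [0.2322, 0.5802, 0.3038]
tool_rot: [2.018, 2.408, -0.0]
contact_force: [0.7, 0.4, 0.5]
opening: 0.0852
grip_force: 0.0
```

Call:
drive_tool(
  rows=[
    [[0, 0, 0], 0.144],
    [[0, 0, 0], 0.144],
    [[0, 0, 0], 0.144],
    [[0, 0, 0], 0.144],
    [[0, 0, 0], 0.144],
    [[0, 0, 0], 0.144],
    [[0, 0, 0], 0.138],
    [[0, 0, 0], 0],
  ],
)

```text
t: 1.8
tool_pos: [0.2323, 0.5802, 0.3038]
tool_rot: [2.923, 1.152, -0.0]
contact_force: [0.9, 0.8, -0.8]
opening: 0.0852
grip_force: 0.0
```

```bash
cat >> h.py <<'E'
from scipy.spatial.transform import Rotation as Ro
def to(x,y,z,yawy):
    o=ctrl.get_obs(); M=Ro.from_rotvec(o["tool_rot"]).as_matrix(); p=o["tool_pos"]
    yy=np.degrees(np.arctan2(M[1,1],M[0,1]))
    print("t",o["t"],"p",p.round(4),"yaw_y",yy.round(2),"F",o["contact_force"].round(1),"open",o["opening"],"q6",o["q"][5].round(2))
    print("shift",(M.T@(np.array([x,y,z])-p)).round(4),"turn",np.radians((yy-yawy+180)%360-180).round(4))
E
python3 -c "
from h import *
to(.423,.175,.15,-47)"
```

```text
t 1.8 p [0.2323 0.5802 0.3038] yaw_y -46.97 F [ 0.9  0.8 -0.8] open 0.08521675784559837 q6 1.89
shift [-0.1371  0.4263  0.1539] turn 0.0006
```

Call:
drive_tool(
  rows=[
    [[-0.0125, 0.0388, 0], 0],
    [[-0.0125, 0.0388, 0], 0],
    [[-0.0125, 0.0388, 0], 0],
    [[-0.0125, 0.0388, 0], 0],
    [[-0.0125, 0.0388, 0], 0],
    [[-0.0125, 0.0388, 0], 0],
    [[-0.0125, 0.0388, 0], 0],
    [[-0.0125, 0.0388, 0], 0],
    [[-0.0125, 0.0388, 0], 0],
    [[-0.0125, 0.0388, 0], 0],
  ],
)

```text
t: 2.8
tool_pos: [0.4059, 0.2097, 0.3042]
tool_rot: [2.921, 1.157, 0.001]
contact_force: [-0.2, 0.2, -0.3]
opening: 0.0857
grip_force: 0.0
```

Call:
drive_tool(
  rows=[
    [[-0.0121, 0.0383, 0.01], 0],
    [[0, 0, 0.036], 0],
    [[0, 0, 0.036], 0],
    [[0, 0, 0.036], 0],
    [[0, 0, 0.036], 0],
    [[0, 0, 0], 0],
    [[0, 0, 0], 0],
    [[0, 0, 0], 0],
  ],
)

```text
t: 3.6
tool_pos: [0.4243, 0.1754, 0.1525]
tool_rot: [2.922, 1.153, 0.006]
contact_force: [0.2, -0.1, 0.5]
opening: 0.0853
grip_force: 0.0
```

Run:
```python
from h import *
to(.423,.175,.08,-47)
a=[]
for n,c in(("top",(315,224)),("scene",(305,215))):
    i=cam(n)["image"];u,v=c;a.append(cv2.resize(i[v-30:v+30,u-32:u+32],None,fx=6,fy=6,interpolation=2))
cv2.imwrite("pics/g1.png",np.hstack(a))
```

```text
t 3.6 p [0.4243 0.1754 0.1525] yaw_y -46.92 F [ 0.2 -0.1  0.5] open 0.08532620367839867 q6 1.05
shift [-0.0015 -0.0008  0.0724] turn 0.0014
```

View pics/g1.png

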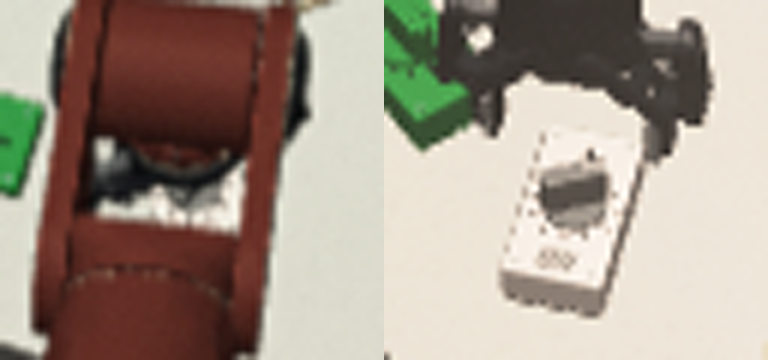

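The fingers straddle the timer with clearance on both sides (finger tips near scene crop (490,130) and (660,150)). Descending and closing.

Call:
drive_tool(
  rows=[
    [[-0.001, 0, 0.024], 0],
    [[0, 0, 0.024], 0],
    [[0, 0, 0.0244], 0],
    [[0, 0, 0], 0],
    [[0, 0, 0], 0],
  ],
)

```text
t: 4.2
tool_pos: [0.4228, 0.1745, 0.0787]
tool_rot: [2.922, 1.152, 0.002]
contact_force: [-0.1, 0.0, -0.2]
opening: 0.0853
grip_force: 0.0
```

Call:
drive_tool(
  rows=[
    [[0, 0, 0], 0],
    [[0, 0, 0], 0],
    [[0, 0, 0], 0],
    [[0, 0, 0], 0],
    [[0, 0, 0], 0],
    [[0, 0, 0], 0],
    [[0, 0, 0], 0],
    [[0, 0, 0], 0],
  ],
  jaw=1,
  grip_force=50,
)

```text
t: 5.0
tool_pos: [0.4236, 0.1748, 0.0797]
tool_rot: [2.923, 1.152, 0.005]
contact_force: [-1.1, 1.1, 6.5]
opening: 0.0593
grip_force: 56.4
```

Call:
drive_tool(
  rows=[
    [[0, 0, -0.01], 0],
    [[0, 0, -0.02], 0],
    [[0, 0, -0.03], 0],
    [[0, 0, -0.03], 0],
    [[0, 0, -0.03], 0],
    [[0, 0, 0], 0.085],
    [[0, 0, 0], 0.085],
    [[0, 0, 0], 0],
    [[0, 0, 0], 0],
  ],
)

```text
t: 5.9
tool_pos: [0.4217, 0.1742, 0.1973]
tool_rot: [3.009, 0.902, -0.001]
contact_force: [0.7, 0.2, -3.1]
opening: 0.0592
grip_force: 55.2
```

```bash
python3 -c "
from h import *
to(.4348,-.2327,.2,-56.65)"
```

```text
t 5.9 p [0.4217 0.1742 0.1973] yaw_y -56.62 F [ 0.7  0.2 -3.1] open 0.05918777645026671 q6 1.22
shift [-0.213   0.347  -0.0026] turn 0.0006
```

Call:
drive_tool(
  rows=[
    [[-0.0089, 0.0145, 0], 0],
    [[-0.0178, 0.0289, 0], 0],
    [[-0.0178, 0.0289, 0], 0],
    [[-0.0178, 0.0289, 0], 0],
    [[-0.0178, 0.0289, 0], 0],
    [[-0.0178, 0.0289, 0], 0],
    [[-0.0178, 0.0289, 0], 0],
    [[-0.0178, 0.0289, 0], 0],
    [[-0.0178, 0.0289, 0], 0],
    [[-0.0178, 0.0289, 0], 0],
  ],
)

```text
t: 6.9
tool_pos: [0.431, -0.1494, 0.1972]
tool_rot: [-3.009, -0.901, 0.001]
contact_force: [0.8, 0.1, -3.1]
opening: 0.0594
grip_force: 55.3
```

Call:
drive_tool(
  rows=[
    [[-0.0178, 0.0289, 0], 0],
    [[-0.0178, 0.0289, 0], 0],
    [[-0.0089, 0.0145, 0], 0],
    [[0, 0, 0.03], 0],
    [[0, 0, 0.03], 0],
    [[0, 0, 0], 0],
    [[0, 0, 0], 0],
    [[0, 0, 0], 0],
  ],
)

```text
t: 7.7
tool_pos: [0.4349, -0.2332, 0.1393]
tool_rot: [3.008, 0.9, 0.003]
contact_force: [-1.0, -0.1, -3.1]
opening: 0.0593
grip_force: 55.7
```

Run:
```python
from h import *
to(.4348,-.2327,.09,-56.65)
a=[]
for n,c in(("top",(418,252)),("scene",(384,300))):
    i=cam(n)["image"];u,v=c;a.append(cv2.resize(i[v-30:v+30,u-32:u+32],None,fx=6,fy=6,interpolation=2))
cv2.imwrite("pics/p1.png",np.hstack(a))
```

```text
t 7.7 p [ 0.4349 -0.2332  0.1393] yaw_y -56.67 F [-1.  -0.1 -3.1] open 0.059294938830679066 q6 0.35
shift [ 0.0002 -0.0006  0.0493] turn -0.0003
```

View pics/p1.png

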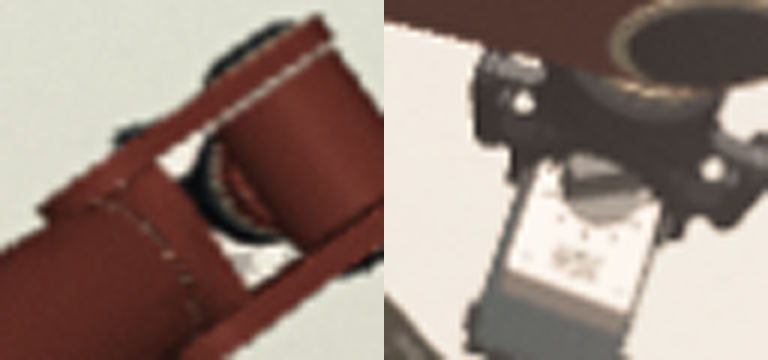

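The timer hangs above the holder. The near edge of its top face is at scene crop (122,268)-(244,307), and I'll check it against the expected position.

Run:
```python
from h import *
d=cam("scene"); w=ray(d,(np.array([(122,268),(244,307)])+.5)/6-.5+(352,270),.0936)[:,:2]-[.4349,-.2332]
c=np.radians(33.35);A=np.array([[np.cos(c),np.sin(c)],[-np.sin(c),np.cos(c)]])
print((A@w.T).T*1000)
```

```text
[[-53.28941315  27.86604784]
 [-50.48283717 -29.20407047]]
```

Call:
drive_tool(
  rows=[
    [[-0.0005, 0, 0.01], 0],
    [[0, 0, 0.01], 0],
    [[0, 0, 0.008], 0],
    [[0, 0, 0.003], 0],
    [[0, 0, 0.003], 0],
    [[0, 0, 0.003], 0],
    [[0, 0, 0.003], 0],
    [[0, 0, 0.003], 0],
    [[0, 0, 0], 0],
  ],
)

```text
t: 8.75
tool_pos: [0.4333, -0.233, 0.0941]
tool_rot: [-3.01, -0.899, 0.001]
contact_force: [-0.1, -0.3, -2.7]
opening: 0.0588
grip_force: 55.7
```

Call:
drive_tool(
  rows=[
    [[0, 0, 0.002], 0],
    [[0, 0, 0.002], 0],
    [[0, 0, 0.002], 0],
    [[0, 0, 0.001], 0],
    [[0, 0, 0.001], 0],
    [[0, 0, 0], 0],
  ],
)

```text
t: 9.35
tool_pos: [0.4334, -0.2331, 0.0863]
tool_rot: [-3.01, -0.899, 0.0]
contact_force: [-0.0, 0.2, -2.3]
opening: 0.0589
grip_force: 55.7
```

Call:
drive_tool(
  rows=[
    [[0, 0, 0.0007], 0],
    [[0, 0, 0.0007], 0],
    [[0, 0, 0], 0],
    [[0, 0, 0], 0],
  ],
)

```text
t: 9.75
tool_pos: [0.4336, -0.2333, 0.0858]
tool_rot: [3.01, 0.9, -0.0]
contact_force: [-4.3, 2.2, 5.8]
opening: 0.059
grip_force: 56.8
```

Call:
drive_tool(
  rows=[
    [[0, 0, 0], 0],
    [[0, 0, 0], 0],
    [[0, 0, 0], 0],
    [[0, 0, 0], 0],
    [[0, 0, 0], 0],
    [[0, 0, -0.02], 0],
    [[0, 0, -0.03], 0],
    [[0, 0, -0.04], 0],
    [[0, 0, -0.04], 0],
    [[0, 0, 0], 0],
  ],
  jaw=0,
)

```text
t: 10.75
tool_pos: [0.4362, -0.2352, 0.2222]
tool_rot: [3.0, 0.897, 0.012]
contact_force: [-0.2, -0.1, 1.3]
opening: 0.0854
grip_force: 0.0
```

Call:
drive_tool(
  rows=[
    [[0.04, -0.02, -0.02], 0],
    [[0.04, -0.02, -0.02], 0],
    [[0.04, -0.02, 0], 0],
    [[0.04, -0.02, 0], 0],
    [[0, 0, 0], 0],
    [[0, 0, 0], 0],
  ],
)

```text
t: 11.35
tool_pos: [0.5233, -0.0777, 0.2543]
tool_rot: [-3.009, -0.903, 0.002]
contact_force: [0.1, -1.3, -1.0]
opening: 0.0853
grip_force: 0.0
```

Run:
```python
from h import *
to(.4348,-.2327,.16,-56.65)
a=[]
for n,c in(("top",(418,256)),("scene",(384,306))):
    i=cam(n)["image"];u,v=c;a.append(cv2.resize(i[v-30:v+30,u-32:u+32],None,fx=6,fy=6,interpolation=2))
cv2.imwrite("pics/s1.png",np.hstack(a))
```

```text
t 11.35 p [ 0.5233 -0.0777  0.2543] yaw_y -56.59 F [ 0.1 -1.3 -1. ] open 0.08526864720517606 q6 0.7
shift [-0.1591  0.0807  0.0944] turn 0.001
```

View pics/s1.png

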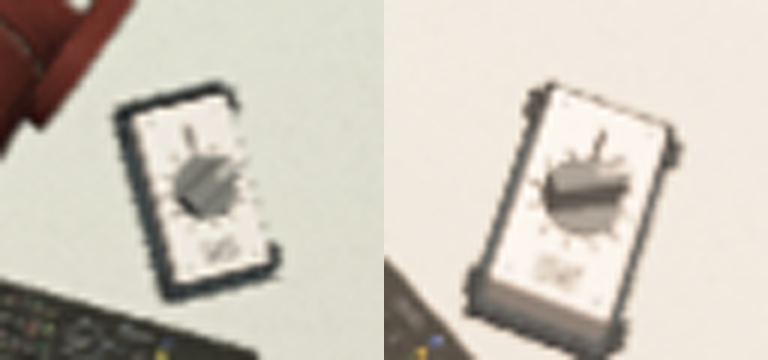

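The timer sits within the tray walls in both views. The bar's top edge is at scene crop (552,192)-(628,180), the off mark at (600,143), and in the top view the bar runs (195,195)-(235,165).

Run:
```python
from h import *
T={"top":((386,226),[(133,118),(212,92),(268,262),(177,286)],[(188,130)],[(188,203),(228,166)]),
 "scene":((352,276),[(162,86),(286,126),(228,322),(106,282)],[(216,143)],[(168,196),(246,184)])}
A=lambda v:np.degrees(np.arctan2(v[1],v[0])).round(1)
for n,(o,c,m,b) in T.items():
    d=cam(n); f=lambda p:(np.array(p)+.5)/6-.5+o
    w=ray(d,f(c),.040)[:,:2]*1000
    a=w[0]+w[1]-w[2]-w[3]
    print(n,w.mean(0),np.linalg.norm(a)/2,A(a),"off",A(ray(d,f(m),.04)[0,:2]*1000-w.mean(0)))
    q=ray(d,f(b),.071)[:,:2]*1000;print(q.mean(0),"bar",A(q[1]-q[0]))
    # dial grey mask: centroid at skirt/bar
    g=cv2.cvtColor(d["image"],6); u,v=map(int,proj(d,[[.434,-.233,.055]])[0])
    s=np.zeros_like(g);cv2.circle(s,(u,v),9,1,-1)
    k=((g<190)&(s>0)); p=np.argwhere(k)[:,::-1].mean(0); print("dial px",p,ray(d,p,.05)[0]*1000,(u,v))
```

```text
top [ 432.51202597 -229.58825989] 108.31628819886174 34.0 off 26.5
[ 432.34157701 -230.30689729] bar -29.1
dial px [419.53982301 256.46017699] [ 434.42299001 -231.08600243   50.        ] (420, 256)
scene [ 433.77209591 -234.37965031] 107.33160475006983 34.4 off 31.9
[ 429.59755705 -240.63061991] bar -25.9
dial px [384.77852349 307.90604027] [ 433.54997907 -234.82837634   50.        ] (384, 306)
```

Call:
drive_tool(
  rows=[
    [[0, 0, 0], -0.14],
    [[0, 0, 0], -0.14],
    [[0, 0, 0], -0.14],
    [[0, 0, 0], -0.14],
    [[0, 0, 0], -0.14],
    [[0, 0, 0], -0.14],
    [[0, 0, 0], -0.14],
    [[0, 0, 0], -0.14],
  ],
)

```text
t: 12.35
tool_pos: [0.5229, -0.0797, 0.255]
tool_rot: [2.068, 2.365, -0.0]
contact_force: [-0.5, -0.3, 0.2]
opening: 0.0855
grip_force: 0.0
```

Call:
drive_tool(
  rows=[
    [[0, 0, 0], -0.14],
    [[0, 0, 0], -0.14],
    [[0, 0, 0], -0.14],
    [[0, 0, 0], -0.14],
    [[0, 0, 0], -0.14],
    [[0, 0, 0], -0.14],
    [[0, 0, 0], -0.137],
    [[0, 0, 0], 0],
    [[0, 0, 0], 0],
  ],
)

```text
t: 13.25
tool_pos: [0.5231, -0.0793, 0.255]
tool_rot: [-0.729, -3.056, 0.0]
contact_force: [0.3, 0.9, 0.1]
opening: 0.0856
grip_force: 0.0
```

```bash
python3 -c "
from h import *
to(.4335,-.2328,.16,63.5)"
```

```text
t 13.25 p [ 0.5231 -0.0793  0.255 ] yaw_y 63.18 F [0.3 0.9 0.1] open 0.08556693300026519 q6 -1.39
shift [ 0.0106 -0.1774  0.0951] turn -0.0056
```

Call:
drive_tool(
  rows=[
    [[0.0021, -0.0355, 0], 0],
    [[0.0021, -0.0355, 0], 0],
    [[0.0021, -0.0355, 0], 0],
    [[0.0021, -0.0355, 0], 0],
    [[0.0022, -0.0354, 0], 0],
    [[0, 0, 0.045], 0],
    [[0, 0, 0.045], -0.005],
    [[0, 0, 0], 0],
    [[0, 0, 0], 0],
    [[0, 0, 0], 0],
  ],
)

```text
t: 14.25
tool_pos: [0.4358, -0.2333, 0.1679]
tool_rot: [0.714, 3.055, -0.003]
contact_force: [-0.4, -0.2, 0.2]
opening: 0.0854
grip_force: 0.0
```

```bash
python3 -c "
from h import *
to(.4335,-.2328,.119,63.5)"
```

```text
t 14.25 p [ 0.4358 -0.2333  0.1679] yaw_y 63.69 F [-0.4 -0.2  0.2] open 0.08540746073180275 q6 -1.75
shift [ 0.0025 -0.0006  0.0489] turn 0.0032
```

Call:
drive_tool(
  rows=[
    [[0.002, 0, 0.02], 0],
    [[0, 0, 0.02], 0.003],
    [[0, 0, 0.0085], 0],
    [[0, 0, 0], 0],
    [[0, 0, 0], 0],
  ],
)

```text
t: 14.75
tool_pos: [0.4337, -0.2321, 0.1183]
tool_rot: [0.718, 3.056, -0.002]
contact_force: [-0.5, -0.7, 1.4]
opening: 0.0852
grip_force: 0.0
```

Call:
drive_tool(
  rows=[
    [[0, 0, 0], 0],
    [[0, 0, 0], 0],
    [[0, 0, 0], 0],
    [[0, 0, 0], 0],
    [[0, 0, 0], 0],
    [[0, 0, 0], 0],
    [[0, 0, 0], 0],
    [[0, 0, 0], 0],
    [[0, 0, 0], 0],
    [[0, 0, 0], 0],
  ],
  jaw=1,
  grip_force=40,
)

```text
t: 15.75
tool_pos: [0.4334, -0.2323, 0.118]
tool_rot: [0.719, 3.056, -0.002]
contact_force: [-0.5, -0.4, 5.2]
opening: 0.0133
grip_force: 43.4
```

Call:
drive_tool(
  rows=[
    [[0, 0, 0], 0.1047],
    [[0, 0, 0], 0.1047],
    [[0, 0, 0], 0.1047],
    [[0, 0, 0], 0.1047],
    [[0, 0, 0], 0.1047],
    [[0, 0, 0], 0],
    [[0, 0, 0], 0],
  ],
)

```text
t: 16.45
tool_pos: [0.4336, -0.2323, 0.118]
tool_rot: [1.482, 2.767, -0.001]
contact_force: [-0.4, -0.8, 5.7]
opening: 0.0133
grip_force: 43.6
```

```bash
python3 -c "
from h import *
to(.4335,-.2328,.119,33.5);o=ctrl.get_obs();print(o['wrist_torque'],o['grip_force'])"
```

```text
t 16.45 p [ 0.4336 -0.2323  0.118 ] yaw_y 33.66 F [-0.4 -0.8  5.7] open 0.013282383842549825 q6 -1.23
shift [-0.0004 -0.0004 -0.001 ] turn 0.0027
[-0.12045534  0.00573225 -0.16690613] 43.61399142309408
```

Call:
drive_tool(
  rows=[
    [[0, 0, 0], 0.1047],
    [[0, 0, 0], 0.1047],
    [[0, 0, 0], 0.1047],
    [[0, 0, 0], 0.1047],
    [[0, 0, 0], 0.1047],
    [[0, 0, 0], 0.1047],
    [[0, 0, 0], 0.1047],
    [[0, 0, 0], 0.1047],
    [[0, 0, 0], 0.1047],
    [[0, 0, 0], 0.1047],
  ],
)

```text
t: 17.45
tool_pos: [0.4338, -0.2323, 0.118]
tool_rot: [2.67, 1.65, 0.002]
contact_force: [2.4, 0.2, 4.3]
opening: 0.0135
grip_force: 43.3
```

Call:
drive_tool(
  rows=[
    [[0, 0, 0], 0.1047],
    [[0, 0, 0], 0.1047],
    [[0, 0, 0], 0.1047],
    [[0, 0, 0], 0.1047],
    [[0, 0, 0], 0.1047],
    [[0, 0, 0], 0],
    [[0, 0, 0], 0],
  ],
)

```text
t: 18.15
tool_pos: [0.4337, -0.2322, 0.118]
tool_rot: [3.004, 0.911, 0.003]
contact_force: [0.3, 0.1, 6.6]
opening: 0.0131
grip_force: 43.6
```

```bash
python3 -c "
from h import *
to(.4335,-.2328,.119,-86.5);o=ctrl.get_obs();print(o['wrist_torque'],o['grip_force'])"
```

```text
t 18.15 p [ 0.4337 -0.2322  0.118 ] yaw_y -56.26 F [0.3 0.1 6.6] open 0.013133859894738082 q6 0.34
shift [-0.0005  0.0003 -0.001 ] turn 0.5278
[-0.08615504 -0.05752292 -0.17428301] 43.6410411376346
```

By count the dial is now on the sixth mark. I'll release and look before the last click.

Call:
drive_tool(
  rows=[
    [[0, 0, 0], 0],
    [[0, 0, 0], 0],
    [[0, 0, 0], 0],
    [[0, 0, 0], 0],
    [[0, 0, 0], 0],
    [[0, 0, -0.03], 0],
    [[0, 0, -0.04], 0],
    [[0, 0, -0.04], 0],
    [[0, 0, -0.02], 0],
    [[0, 0, 0], 0],
  ],
  jaw=0,
)

```text
t: 19.15
tool_pos: [0.4342, -0.2326, 0.2509]
tool_rot: [3.002, 0.906, 0.007]
contact_force: [0.6, -0.8, -0.1]
opening: 0.0853
grip_force: 0.0
```

Call:
drive_tool(
  rows=[
    [[0.04, -0.02, 0], 0],
    [[0.04, -0.02, 0], 0],
    [[0.04, -0.02, 0], 0],
    [[0.04, -0.02, 0], 0],
    [[0, 0, 0], 0],
    [[0, 0, 0], 0],
  ],
)

```text
t: 19.75
tool_pos: [0.5213, -0.0755, 0.2446]
tool_rot: [-3.005, -0.91, 0.005]
contact_force: [0.1, 0.0, -0.0]
opening: 0.0856
grip_force: 0.0
```

Run:
```python
from h import *
to(.4337,-.2325,.16,-56.5)
a=[]
for n,c in(("top",(418,256)),("scene",(384,306))):
    i=cam(n)["image"];u,v=c;a.append(cv2.resize(i[v-30:v+30,u-32:u+32],None,fx=6,fy=6,interpolation=2))
cv2.imwrite("pics/w1.png",np.hstack(a))
```

```text
t 19.75 p [ 0.5213 -0.0755  0.2446] yaw_y -56.3 F [ 0.1  0.  -0. ] open 0.08559371635749458 q6 0.7
shift [-0.1598  0.0822  0.0848] turn 0.0035
```

View pics/w1.png

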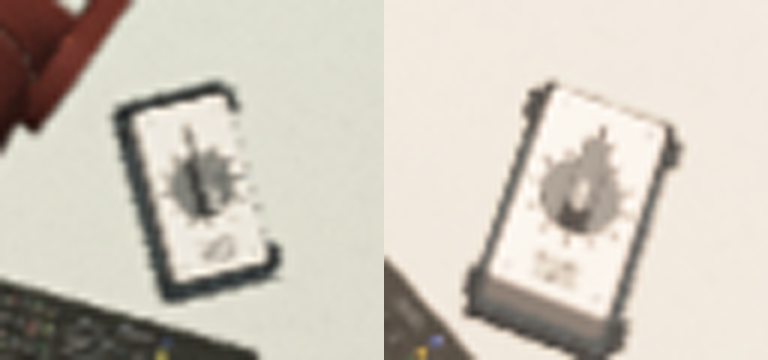

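The bar now lies along the timer's long axis, with the white pointer line opposite the off mark, so it is on the sixth mark and the timer is still seated. Regripping for the last click.

Call:
drive_tool(
  rows=[
    [[-0.04, 0.0205, 0], 0],
    [[-0.04, 0.0205, 0], 0],
    [[-0.04, 0.0206, 0], 0],
    [[-0.0398, 0.0206, 0], 0],
    [[0, 0, 0.04], 0.002],
    [[0, 0, 0.04], 0],
    [[0, 0, 0], 0],
    [[0, 0, 0], 0],
    [[0, 0, 0], 0],
  ],
)

```text
t: 20.75
tool_pos: [0.435, -0.2343, 0.169]
tool_rot: [3.006, 0.903, 0.003]
contact_force: [0.3, -0.4, 0.3]
opening: 0.0853
grip_force: 0.0
```

```bash
python3 -c "
from h import *
to(.4337,-.2323,.119,-56.5)"
```

```text
t 20.75 p [ 0.435  -0.2343  0.169 ] yaw_y -56.57 F [ 0.3 -0.4  0.3] open 0.08533294731567559 q6 0.34
shift [-0.     -0.0025  0.05  ] turn -0.0013
```

Call:
drive_tool(
  rows=[
    [[0, -0.002, 0.02], 0],
    [[0, 0, 0.02], 0],
    [[0, 0, 0.009], 0],
    [[0, 0, 0], 0],
    [[0, 0, 0], 0],
  ],
)

```text
t: 21.25
tool_pos: [0.4339, -0.2321, 0.1191]
tool_rot: [3.007, 0.904, 0.002]
contact_force: [0.4, 0.7, 0.0]
opening: 0.0854
grip_force: 0.0
```

Call:
drive_tool(
  rows=[
    [[0, 0, 0], 0],
    [[0, 0, 0], 0],
    [[0, 0, 0], 0],
    [[0, 0, 0], 0],
    [[0, 0, 0], 0],
    [[0, 0, 0], 0],
    [[0, 0, 0], 0],
    [[0, 0, 0], 0],
    [[0, 0, 0], 0],
    [[0, 0, 0], 0],
  ],
  jaw=1,
  grip_force=40,
)

```text
t: 22.25
tool_pos: [0.4334, -0.232, 0.1181]
tool_rot: [3.007, 0.904, 0.001]
contact_force: [1.8, -2.4, 2.7]
opening: 0.0134
grip_force: 46.3
```

Call:
drive_tool(
  rows=[
    [[0, 0, 0], 0.1047],
    [[0, 0, 0], 0.1047],
    [[0, 0, 0], 0.1047],
    [[0, 0, 0], 0.1047],
    [[0, 0, 0], 0.1047],
    [[0, 0, 0], 0],
    [[0, 0, 0], 0],
    [[0, 0, 0], 0],
  ],
)

```text
t: 23.05
tool_pos: [0.4332, -0.2318, 0.118]
tool_rot: [3.14, 0.097, 0.0]
contact_force: [0.4, -1.3, 6.5]
opening: 0.013
grip_force: 46.7
```

```bash
python3 -c "
from h import *
to(.4337,-.2323,.119,-86.5)"
```

```text
t 23.05 p [ 0.4332 -0.2318  0.118 ] yaw_y -86.46 F [ 0.4 -1.3  6.5] open 0.013045704708580736 q6 0.87
shift [ 0.0005  0.0006 -0.001 ] turn 0.0008
```

Call:
drive_tool(
  rows=[
    [[0, 0, 0], 0],
    [[0, 0, 0], 0],
    [[0, 0, 0], 0],
    [[0, 0, 0], 0],
    [[0, 0, 0], 0],
    [[0, 0, -0.03], 0],
    [[0, 0, -0.04], 0],
    [[0, 0, -0.04], 0],
    [[0, 0, -0.02], 0],
    [[0, 0, 0], 0],
  ],
  jaw=0,
)

```text
t: 24.05
tool_pos: [0.4345, -0.2327, 0.2519]
tool_rot: [3.135, 0.095, 0.01]
contact_force: [-0.3, -0.2, 0.2]
opening: 0.0857
grip_force: 0.0
```

Call:
drive_tool(
  rows=[
    [[0.02, -0.04, 0], 0],
    [[0.02, -0.04, 0], 0],
    [[0.02, -0.04, 0], 0],
    [[0.02, -0.04, 0], 0],
    [[0, 0, 0], 0],
    [[0, 0, 0], 0],
    [[0, 0, 0], 0],
  ],
)

```text
t: 24.75
tool_pos: [0.5026, -0.0676, 0.2464]
tool_rot: [-3.14, -0.094, 0.003]
contact_force: [0.6, -0.3, 0.8]
opening: 0.0853
grip_force: 0.0
```

Run:
```python
from h import *
to(.4337,-.2325,.16,-56.5)
a=[]
for n,c in(("top",(418,256)),("scene",(384,306))):
    i=cam(n)["image"];u,v=c;a.append(cv2.resize(i[v-30:v+30,u-32:u+32],None,fx=6,fy=6,interpolation=2))
cv2.imwrite("pics/w2.png",np.hstack(a))
```

```text
t 24.75 p [ 0.5026 -0.0676  0.2464] yaw_y -86.58 F [ 0.6 -0.3  0.8] open 0.08534388124092315 q6 1.23
shift [-0.0784  0.1605  0.0865] turn -0.5251
```

View pics/w2.png

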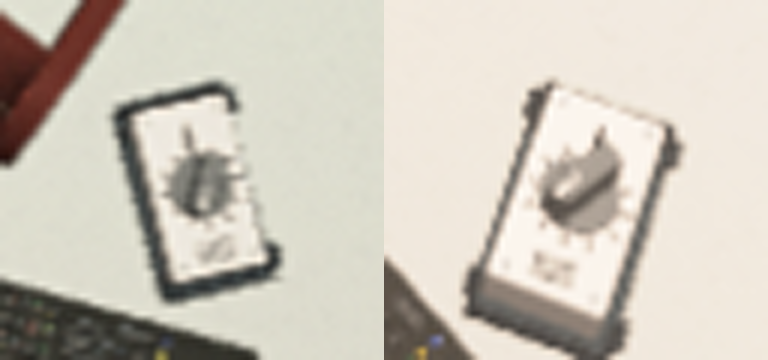

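The white pointer line is now at the lower left (scene crop (565,190)), one click past the sixth, which is the seventh mark. The timer is seated and the gripper is clear.

```bash
python3 -c "
from station import ctrl
print(ctrl.finish_job())"
```

```text
the job is handed in; nothing more can be done
None
```

The timer is level in its holder with the dial on the seventh mark, confirmed in the last camera view; the gripper is clear and the job was handed in at about 25 s, with no verdict returned.

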